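Close the dop box under the bench riser

ROBOT

A 6-joint arm with a two-finger parallel gripper is mounted at the origin on a cart in front of the work surface, level with it; the furniture and walls round the work are solid. World frame = base frame: x ahead of the robot, y to its left, z up, the work surface at z = 0. Lengths are in m, angles in rad, forces in N, time in s.
With the tool pointing down it reaches from about 0.375 to 0.9 m from the base axis. Payload 3.1 kg.
Tool frame: the origin (TCP) lies between the finger pads, 19 mm behind the fingertips; this is the grasp point; z points along the fingers, y is the line along which they close (so a half turn about z gives the same grasp; the last joint's range is limited). The gripper opens to 85 mm and grips with 20 to 120 N. Pads are 22 mm wide; open, the fingers measure 114 mm over their backs; the gripper's body (76 mm by 85 mm) begins 54 mm behind the grasp point. The pads swing forward as they close: fully open they stand 13 mm farther back than shut.
Start: joints at [-1.401, 0.527, 1.433, -0, 1.181, -0.178], TCP at [0.214, -0.587, 0.25] pointing down, gripper open.
Joint ranges: [-3.08, 3.08], [-0.75, 2.2], [0.22, 2.44], [-1.43, 4.57], [0, 2.65], [-2.85, 2.85]. Speed limits (rad/s): [2.79, 2.79, 3.14, 3.14, 3.14, 3.14].

INTERFACE

Orientations are given as [roll, pitch, yaw] about the fixed x, y, z axes, in that order (R = Rz(yaw) Ry(pitch) Rx(roll)).
In Python, from cell import manip, optics gives the robot as it stands (manip), with the cameras (optics).
- The arm moves only by the shell command python3 inch.py, which reads ROWS from standard input. ROWS is a JSON object with one list for each field, all of the same length, 1 to 5, a row being the entries at one place: aperture (the finger opening in m), tx, ty, tz (the shift in shares of the most that a row can go, 1 being 62.5 mm), drx, dry, drz (a rotation vector in rad); each row shifts and turns the commanded pose from where the row before left it, along the tool's axes as they then stand; what a row does not reach is not made up. A row lasts 1/8 s, in which the tool goes at most 0.0625 m and 0.188 rad, less where a joint would pass 70% of its speed; a pose out of reach is approached as far as the arm can. The fingers move at their own pace and stop on an object; the grip force is fixed at half the most. Time passes only in rows, so rows that do not move let the fingers close. It prints the time, the measured TCP pose, the force, the opening and the grip force at its end. Input that does not fit is refused with a message, and nothing moves.
- manip.observe(): the state, without advancing time (a new reading comes with each control period).
- optics.snapshot(name): name is "scene" or "top" or "wrist"; returns the picture (400x640x3 uint8, red, green, blue); there is no depth.
- optics.camera_params(name): a dict with "intrinsics" (3x3 intrinsics, pixels), "world_to_cam" (4x4, takes a point from world to camera coordinates). Camera axes: x right, y down, z forward; pixel columns grow to the right and rows downward; lengths in m; the calibration is good to about 2 mm. The wrist camera is an equidistant fisheye: a pixel r from the principal point sees the ray r / f radians off the axis. A picture is of the moment at which its call begins: read the wrist's pose just before it. camera_params takes no time and is no camera call; for the wrist camera it gives the pose at the moment of the call.
- manip.close_job(): hands the job in; it is judged then, once.
The state is a dict: "time_s": time; "joint_positions": joint angles; "joint_vel": joint speeds; "tau": joint torques, N m; "tcp_pos": TCP position; "orientation": TCP orientation; "wrist_force": force on the tool from outside, world axes, zero at the start; "moment": the same for the moment, N m; "grip_width": finger opening in m; "grip_force": force on a finger pad.
Only numpy, scipy, OpenCV 4.12 (cv2) and the standard library are available. Lean on these libraries where they do the work, as an engineer would, in place of code of your own. Each camera call takes 0.05 s, during which the arm holds its last target. There are 200 camera calls.

TASK

Put the loose aluminium cover on the blue dop box: slip its orange-striped edge fully home under the red steel lip at the back, feeling for the stop because the box's top frame is clamped a little off centre, then lay the front edge down so that the cover sits flat on the frame all round. Do it gently, without shoving the box out of its place, and leave the dropper bottle, whetstone and tape roll where they are.

Things in the scene. Friction and masses are not known exactly. Their poses are not given: they have to be found in the camera images.
- cover: loose aluminium cover plate, 97 x 86 x 4 mm (x, y, z), about 0.15 kg, lying flat on its ribs, grip up. Origin at the plate's middle on its underside (6 mm above the bench at the start). x points to the orange-striped edge, at x = +49 mm; the plain front edge is at x = -48 mm; z up
- grip (a point): middle of the cover's black upright grip: 44 mm along cover x, 14 mm thick along y, flat sided, top at cover z = 36 mm. This point is at cover x = y = 0, z = 26 mm: a good place for the TCP, also with the tool leaning 45 degrees. Pinch it across y; the tool may then lean in the cover's x-z plane
- tongue (a point): middle of the orange-striped edge at the plate's underside (cover x = 49 mm, z = 0)
- front_rib (a point): foot of the locating rib under the cover's plain end (cover x = -42 mm, its outer face; z = -6 mm). Side ribs, as deep, have outer faces at y = +-37 mm and run from x = -38 to +18 mm; no rib at the striped end. The ribs drop inside the box's top frame with 2 mm to spare, so the cover cannot be slid in flat
- dop_box: open blue tub, 100 x 90 mm (x, y), walls 6 mm, loose on the bench (1.4 kg with its frame; some 9 N sideways slides it). The dops inside stay below the rim. Origin under its middle; x points to its back, away from the robot; z up. On it sits a grey top frame (see rim), clamped up to 12 mm forward or back of the middle: its place is not given, look or feel for it
- rim (a point): point over the tub's middle at rim height (box z = 45 mm): the frame's top. Frame 100 x 90 mm outside (thin flanges reach 12 mm further front and back), 88 x 78 mm inside, 8 mm deep, clamped off centre along box x by -12 to +12 mm, tight. The cover's ribs drop inside the frame: closed, the cover lies over the frame's middle, axes parallel to the box, 1 to 2 mm of play, underside on the frame
- riser: fixed grey bench riser over the box: board 130 x 364 mm (x, y) on side panels at y = +-176 mm. Origin on the bench under its middle, x to the back. Underside 235 mm up, front edge at x = -65 mm, 12 to 20 mm in front of the box's middle: no room for an upright gripper, the tool must lean back to the robot 25 to 45 degrees, fingers pointing forward and down
- dropper: small white dropper bottle with red tip, 28 x 28 x 67 mm, standing to the left of the box; origin under its middle; leave alone
- stone: two-coloured whetstone, 28 x 100 x 14 mm, lying on the bench; origin under its middle; leave alone
- tape: roll of masking tape, 78 mm across, 19 mm high, lying on the left; origin under its middle; leave alone
- lip_height (a point): height of the underside of the red steel lip that stands over the frame's back rim, 8 mm above the rim (box z = 53 mm), here marked over the tub's middle. Lip 60 mm wide, 4 mm thick, from 42 to 50 mm behind the frame's middle, where its upright stops the striped edge. Tuck that edge in with the cover's front raised about 10 degrees (over 25 does not fit), then lay the front down

How it is judged:
At the end, for the whole second after the job is handed in: The cover rests on the frame: within 0.03 rad of the box and 0.04 of level, underside 3 mm below to 2 mm above rim height, within 4 mm sideways and 16 mm lengthwise of the box's middle, turned under 0.08 rad, striped edge to the back; all at rest, the box within 5 mm of where it stood (x of cover in the frame of dop_box between -0.016 and 0.016 m and y of cover in the frame of dop_box between -0.004 and 0.004 m and z of cover in the frame of dop_box between 0.042 and 0.047 m and angle between the z axis of cover and the z axis of dop_box, either way round below 0.03 rad and angle between the x axis of cover and the x axis of dop_box, either way round below 0.08 rad and angle between cover's own z axis and vertical below 0.04 rad and x of tongue in the frame of dop_box above 0.032 m and distance of dop_box from where it was at the start of the episode below 0.005 m and linear speed of each of cover, dop_box below 0.01 m/s); the robot touches nothing.
It fails at once if the box is shoved more than 5 mm (distance of dop_box from where it was at the start of the episode above 0.005 m).
It fails at once if the cover is pressed on the box with more than 25 N (contact force between cover and dop_box above 25 N).
It fails at once if the dropper bottle, the whetstone or the tape roll is moved more than 20 mm (distance of any of dropper, stone, tape from where it was at the start of the episode above 0.02 m).
It also fails if it takes over 54 s, if anything falls off the work surface, if the arm or the gripper's body presses on something with over 40 N, if the wrist force passes 120 N, or if a joint passes its speed limit or range.

## Working session

There is one attempt and no reset: what is moved stays moved. The work goes in short steps, Python scripts to look and compute and a shell command to move; the robot and the scene stay as the last step left them, time stands still between calls to the robot, and variables do not carry over. Pictures are saved under pics/ and viewed, at most 13 in all, crops included, and the job is handed in when it is done.

```bash
ls; mkdir -p pics; python3 - <<'E'
from cell import manip, optics
import cv2
s=manip.observe();print(s['time_s'],s['tcp_pos'],s['orientation'])
for n in('scene','top'):
    cv2.imwrite(f'pics/{n}0.png',optics.snapshot(n)[:,:,::-1])
    p=optics.camera_params(n);print(n,p['intrinsics'],p['world_to_cam'])
E
```

```text
cell.py
inch.py
pics
0.0 [ 0.21349959 -0.5866758   0.24902789] [-3.13943348e+00 -4.15769781e-04  3.48754234e-01]
scene [[366.58501754   0.         323.70769183]
 [  0.         366.58501754 201.25591831]
 [  0.           0.           1.        ]] [[-8.89701473e-01 -4.56541880e-01 -8.94804104e-04  5.01279041e-01]
 [-2.75043617e-01  5.37562872e-01 -7.97105493e-01  2.10486843e-01]
 [ 3.64393054e-01 -7.08939821e-01 -6.03839409e-01  8.14462996e-01]
 [ 0.00000000e+00  0.00000000e+00  0.00000000e+00  1.00000000e+00]]
top [[472.57872948   0.         314.6872901 ]
 [  0.         472.57872948 199.21723201]
 [  0.           0.           1.        ]] [[ 1.19492234e-01 -9.92834789e-01  8.29814458e-04 -4.63968695e-02]
 [-9.71158001e-01 -1.17056950e-01 -2.07725317e-01  5.63553449e-01]
 [ 2.06334057e-01  2.40156812e-02 -9.78186845e-01  1.16065783e+00]
 [ 0.00000000e+00  0.00000000e+00  0.00000000e+00  1.00000000e+00]]
```

View pics/scene0.png

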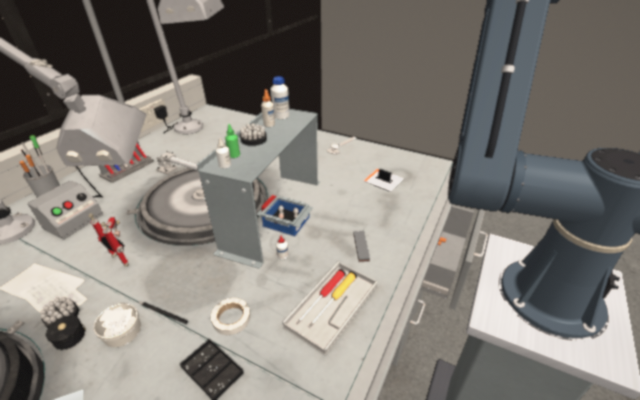

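View pics/top0.png

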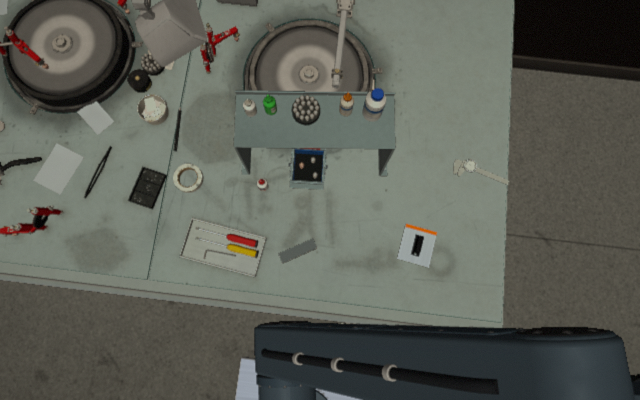

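The cover is at top px (418,245) with its stripe at the top of the picture. The box front is at (308,185), under the riser board. I'll enlarge both.

```bash
python3 - <<'E'
import cv2,numpy as np
t=cv2.imread('pics/top0.png');s=cv2.imread('pics/scene0.png')
a=cv2.resize(t[215:275,388:448],None,fx=6.6,fy=6.6,interpolation=cv2.INTER_CUBIC)
b=cv2.resize(t[135:195,278:338],None,fx=6.6,fy=6.6,interpolation=cv2.INTER_CUBIC)
cv2.imwrite('pics/crop1.png',np.hstack([a,b]))
E
```

```text
(no output)
```

View pics/crop1.png

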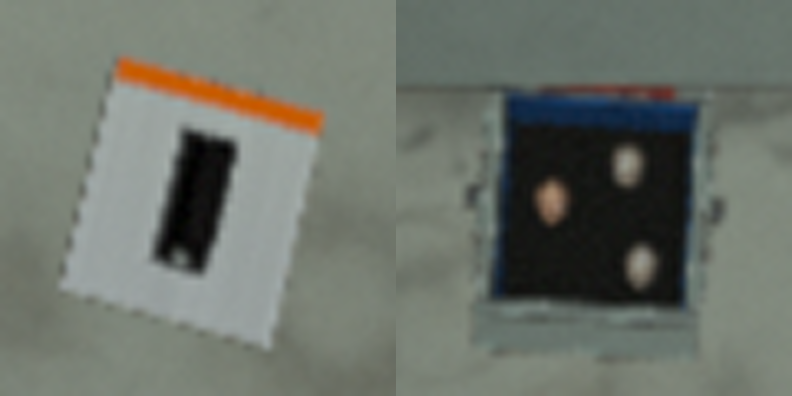

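```bash
cat > h.py <<'E'
import numpy as np
from cell import manip, optics
from scipy.spatial.transform import Rotation as R
def ray(n,u,v,z):
    p=optics.camera_params(n);T=np.linalg.inv(p['world_to_cam']);d=T[:3,:3]@np.linalg.solve(p['intrinsics'],[u,v,1]);c=T[:3,3]
    return c+d*(z-c[2])/d[2]
def pix(n,P):
    p=optics.camera_params(n);q=p['world_to_cam']@np.r_[P,1];q=p['intrinsics']@q[:3];return q[:2]/q[2]
def st():
    s=manip.observe();return np.array(s['tcp_pos']),R.from_euler('xyz',s['orientation']),s
def delta(P,Rg):
    """offset in present tool axes to goal pose"""
    p,r,s=st();return r.inv().apply(np.array(P)-p),(r.inv()*Rg).as_rotvec()
E
python3 - <<'E'
from h import *
np.set_printoptions(precision=4,suppress=True)
f=lambda u,v,z,o:ray('top',(u+.5)/6.6-.5+o[0],(v+.5)/6.6-.5+o[1],z)
A=(388,215)
c=np.array([f(u,v,.010,A) for u,v in[(118,58),(324,112),(272,348),(62,290)]]);print(c)
print('mid',c.mean(0),'sizes',np.linalg.norm(c-np.roll(c,-1,0),axis=1))
x=(c[0]+c[1]-c[2]-c[3]);y=c[0]+c[3]-c[1]-c[2];print('yaw',np.arctan2(x[1],x[0]),np.arctan2(-y[0],y[1]))
g=np.array([f(u,v,.042,A) for u,v in[(185,128),(237,140),(204,272),(154,260)]]);print('grip',g.mean(0))
B=(278-60,135)
for n,u,v,z in[('innerFL',492,300,.045),('innerFR',688,304,.045),('flFL',472,345,.045),('flFR',695,355,.045),('flFL',472,345,.037),('flFR',695,355,.037),('lipL',540,98,.057),('lipR',675,100,.057),('outR',710,140,.045),('outL',485,140,.045),('boardedge',500,88,.235+.012),('blueL',508,130,0.01)]:print(n,f(u,v,z,B))
E
```

```text
[[ 0.5391 -0.225   0.01  ]
 [ 0.5272 -0.3088  0.01  ]
 [ 0.4308 -0.2946  0.01  ]
 [ 0.4436 -0.2103  0.01  ]]
mid [ 0.4852 -0.2597  0.01  ] sizes [0.0847 0.0974 0.0853 0.0966]
yaw -0.1490100937674136 -0.1464749428349465
grip [ 0.4813 -0.2536  0.042 ]
innerFL [0.6122 0.0869 0.045 ]
innerFR [0.62  0.009 0.045]
flFL [0.593  0.0924 0.045 ]
flFR [0.5995 0.0038 0.045 ]
flFL [0.5948 0.0931 0.037 ]
flFR [0.6014 0.0039 0.037 ]
lipL [0.6944 0.0776 0.057 ]
lipR [0.7    0.0238 0.057 ]
outR [0.6888 0.0081 0.045 ]
outL [0.6779 0.0983 0.045 ]
boardedge [0.6357 0.0779 0.247 ]
blueL [0.694  0.0924 0.01  ]
```

```bash
cat >> h.py <<'E'
def lookat(P,Rg,n=1):
    d,r=delta(P,Rg);print('d',d.round(4),'r',r.round(4),'|d|',np.linalg.norm(d).round(3),'|r|',np.linalg.norm(r).round(3))
E
python3 - <<'E'
from h import *
np.set_printoptions(precision=4,suppress=True)
p,r,s=st();W=optics.camera_params('wrist');T=np.linalg.inv(W['world_to_cam']);print(W['intrinsics'])
print('cam in tool',r.inv().apply(T[:3,3]-p),'\n',r.inv().as_matrix()@T[:3,:3])
lookat([.50,.04,.26],R.from_euler('xyz',[np.pi,-.65,.09]))
lookat([.4847,-.2597,.13],R.from_euler('xyz',[np.pi,-.70,-.148]))
E
```

```text
[[309.7069   0.     318.3645]
 [  0.     309.7069 198.9272]
 [  0.       0.       1.    ]]
cam in tool [ 0.0838 -0.0008 -0.1235] 
 [[ 0.0006 -0.9452 -0.3265]
 [ 1.      0.0002  0.0011]
 [-0.001  -0.3265  0.9452]]
d [ 0.4834 -0.4911 -0.0097] r [-0.0861  0.6462  0.2489] |d| 0.689 |r| 0.698
d [ 0.3666 -0.2144  0.1197] r [-0.1758  0.6854  0.4755] |d| 0.441 |r| 0.853
```

```bash
echo '{"aperture": [0.085, 0.085, 0.085, 0.085, 0.085], "tx": [0, 0, 0, 0, 0], "ty": [0, 0, 0, 0, 0], "tz": [0, 0, 0, 0, 0], "drx": [0, 0, 0, 0, 0], "dry": [0, 0, 0, 0, 0], "drz": [-0.188, -0.188, -0.188, -0.188, -0.188]}' | python3 inch.py; echo '{"aperture": [0.085, 0.085, 0.085, 0.085, 0.085], "tx": [0, 0, 0, 0, 0], "ty": [0, 0, 0, 0, 0], "tz": [0, 0, 0, 0, 0], "drx": [0, 0, 0, 0, 0], "dry": [0, 0, 0, 0, 0], "drz": [-0.188, -0.188, -0.188, -0.188, -0.188]}' | python3 inch.py;python3 - <<'E'
from h import *
print(st()[2]['joint_positions'])
lookat([.57,.04,.20],R.from_euler('xyz',[np.pi,.6,.09+np.pi]))
E
```

```text
time_s: 0.72
tcp_pos: [0.2135, -0.5869, 0.2494]
orientation: [-3.141, -0.001, 1.292]
wrist_force: [0.0, -0.3, -0.2]
grip_width: 0.0849
grip_force: 0.0
time_s: 1.35
tcp_pos: [0.2135, -0.5869, 0.2494]
orientation: [3.141, -0.001, 2.23]
wrist_force: [0.2, -0.3, 0.4]
grip_width: 0.0849
grip_force: 0.0
[-1.40050725e+00  5.28091267e-01  1.43344650e+00 -2.78376147e-05
  1.18142542e+00 -2.05963149e+00]
d [0.2772 0.6657 0.0502] r [-0.2991 -0.5492 -0.9708] |d| 0.723 |r| 1.155
```

Units first: shifts go in shares of 62.5 mm. So 0.0555 m is 0.888, 0.023 m is 0.368.

```bash
echo '{"aperture": [0.085, 0.085, 0.085, 0.085, 0.085], "tx": [0.368, 0.368, 0.368, 0.368, 0.368], "ty": [0.888, 0.888, 0.888, 0.888, 0.888], "tz": [0.032, 0.032, 0.032, 0.032, 0.032], "drx": [0, 0, 0, 0, 0], "dry": [0, 0, 0, 0, 0], "drz": [0, 0, 0, 0, 0]}' | python3 inch.py; python3 - <<'E'
from h import *
print(st()[2]['joint_positions'])
lookat([.57,.04,.20],R.from_euler('xyz',[np.pi,.6,.09+np.pi]))
E
```

```text
time_s: 1.98
tcp_pos: [0.3647, -0.3256, 0.2398]
orientation: [3.141, -0.0, 2.223]
wrist_force: [1.2, 0.1, 0.1]
grip_width: 0.0851
grip_force: 0.0
[-9.57866951e-01  3.60119095e-01  1.77805695e+00  2.15590828e-04
  1.00373828e+00 -1.61037999e+00]
d [0.1659 0.385  0.0399] r [-0.3019 -0.5479 -0.977 ] |d| 0.421 |r| 1.16
```

```bash
cat >> h.py <<'E'
def plan(P,Rg,n):
    "per-row tool-axis shift and turn for an even straight move in n rows (print only)"
    d,r=delta(P,Rg)
    for k in range(n): print((R.from_rotvec(-r*k/n).apply(d/n)).round(4),(r/n).round(4))
E
python3 - <<'E'
from h import *
plan([.57,.04,.20],R.from_euler('xyz',[np.pi,.6,.09+np.pi]),8)
E
```

```text
[0.0207 0.0481 0.005 ] [-0.0377 -0.0685 -0.1221]
[0.0151 0.0501 0.0056] [-0.0377 -0.0685 -0.1221]
[0.0093 0.0514 0.0067] [-0.0377 -0.0685 -0.1221]
[0.0035 0.0519 0.0082] [-0.0377 -0.0685 -0.1221]
[-0.0022  0.0516  0.0101] [-0.0377 -0.0685 -0.1221]
[-0.0077  0.0506  0.0124] [-0.0377 -0.0685 -0.1221]
[-0.0128  0.0488  0.015 ] [-0.0377 -0.0685 -0.1221]
[-0.0175  0.0463  0.0178] [-0.0377 -0.0685 -0.1221]
```

Scaled: 0.052 m is 0.832, 0.051 m is 0.816.

```bash
echo '{"aperture": [0.085, 0.085, 0.085, 0.085, 0.085], "tx": [0.336, 0.24, 0.144, 0.048, -0.032], "ty": [0.768, 0.8, 0.816, 0.832, 0.832], "tz": [0.08, 0.096, 0.112, 0.128, 0.16], "drx": [-0.038, -0.038, -0.038, -0.038, -0.038], "dry": [-0.068, -0.068, -0.068, -0.068, -0.068], "drz": [-0.122, -0.122, -0.122, -0.122, -0.122]}' | python3 inch.py;echo '{"aperture": [0.085, 0.085, 0.085, 0.085], "tx": [-0.128, -0.208, -0.272, 0], "ty": [0.816, 0.784, 0.736, 0], "tz": [0.192, 0.24, 0.288, 0], "drx": [-0.038, -0.038, -0.038, 0], "dry": [-0.068, -0.068, -0.068, 0], "drz": [-0.122, -0.122, -0.122, 0]}' | python3 inch.py; python3 - <<'E'
from h import *
import cv2
lookat([.57,.04,.20],R.from_euler('xyz',[np.pi,.6,.09+np.pi]))
np.save('w1.npy',optics.camera_params('wrist')['world_to_cam'])
im=optics.snapshot('wrist')[::-1,::-1,::-1]
cv2.imwrite('pics/w1.png',im);print(st()[2]['joint_positions'])
E
```

```text
time_s: 2.6
tcp_pos: [0.493, -0.0975, 0.215]
orientation: [3.062, 0.378, 2.83]
wrist_force: [0.3, 0.1, -0.1]
grip_width: 0.0852
grip_force: 0.0
time_s: 3.1
tcp_pos: [0.5638, 0.0291, 0.2021]
orientation: [3.121, 0.578, -3.09]
wrist_force: [-0.4, -0.7, 0.4]
grip_width: 0.085
grip_force: 0.0
d [-0.0046  0.0105  0.0057] r [-0.0013 -0.0216 -0.0323] |d| 0.013 |r| 0.039
[-0.23628421  0.41909894  2.04113575  0.94792585  0.21439989 -2.75034165]
```

View pics/w1.png

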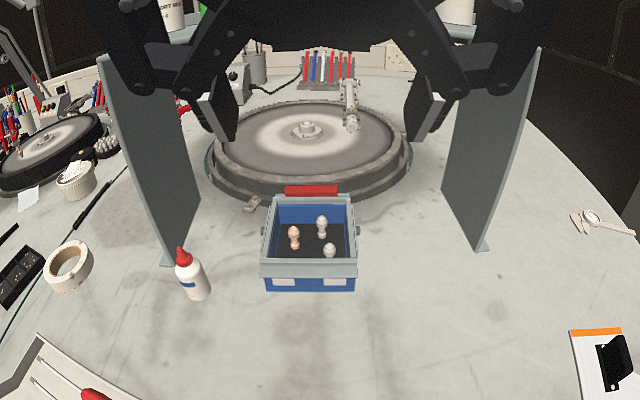

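The flipped wrist view shows the box with its frame (about px 258–358, rows 192–278), the lip at (311,190), and the dropper at (192,275) to the left. The joints are near a wrist singularity (j6 = -2.75), so I'll fit a rough arm model before choosing the grasp orientation, and enlarge the box.

```bash
cat > k.py <<'E'
from h import *
from scipy.optimize import least_squares
def fk(q,m):
    L1,e,L2,Lt,h,lat,base=m
    th=q[1]+q[2]
    w=R.from_euler('z',q[0])
    pw=np.array([base+L1*np.sin(q[1])+e*np.cos(th)+L2*np.sin(th),lat,h+L1*np.cos(q[1])-e*np.sin(th)+L2*np.cos(th)])
    # forearm axis along z after Ry(th); then j4 about z, j5 about y, j6 about z
    r=w*R.from_euler('y',th)*R.from_euler('z',S[0]*q[3])*R.from_euler('y',q[4])*R.from_euler('z',S[1]*q[5]+S[2])
    return w.apply(pw)+Lt*r.as_matrix()[:,2],r
S=[1,1,np.pi/2]
E
python3 - <<'E'
import itertools,k;from k import *
D=[([-1.401,.528,1.433,0,1.181,-.178],[.2135,-.5867,.249],[-3.1394,0,.3488]),
([-.957867,.360119,1.778057,.0002,1.003738,-1.61038],[.3647,-.3256,.2398],[3.141,0,2.223])]
s=manip.observe();D.append((s['joint_positions'],s['tcp_pos'],s['orientation']));print(D[2])
for a,b,c in itertools.product([1,-1],[1,-1],[0,np.pi/2,-np.pi/2,np.pi]):
    k.S[:]=[a,b,c]; er=[(fk(q,[0]*7)[1].inv()*R.from_euler('xyz',o)).magnitude() for q,p,o in D]
    if max(er)<.1:
        print(k.S,er);
        f=lambda m:np.concatenate([np.r_[fk(q,m)[0]-p] for q,p,o in D]+[[.02*m[1],.02*m[6]]])
        z=least_squares(f,[.4,0,.4,.2,.2,.11,0]);print(z.x,z.cost,f(z.x).round(4))
E
python3 - <<'E'
import cv2
im=cv2.imread('pics/w1.png');cv2.imwrite('pics/crop2.png',cv2.resize(im[175:300,240:375],None,fx=4.8,fy=4.8,interpolation=cv2.INTER_CUBIC))
E
```

```text
(array([-0.23628421,  0.41909894,  2.04113575,  0.94792585,  0.21439989,
       -2.75034165]), array([0.56383543, 0.027824  , 0.20248929]), array([ 3.12252912,  0.57853908, -3.09132949]))
[1, 1, 1.5707963267948966] [0.0020550096416239454, 0.0005557962797310868, 7.041831930644029e-16]
[0.58968189 0.11114555 0.38725702 0.27499673 0.26478127 0.1112555
 0.00148327] 2.5640416853142957e-06 [-0.      0.      0.0001  0.0002  0.0002 -0.      0.     -0.0003 -0.0001
  0.0022  0.    ]
```

View pics/crop2.png

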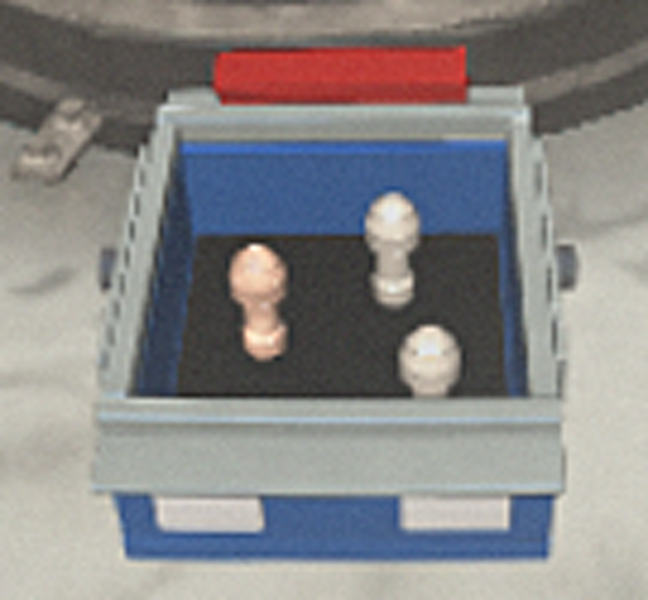

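```bash
cat > fit.py <<'E'
from h import *
import cv2
from scipy.optimize import least_squares
W=np.load('w1.npy');K=np.array(optics.camera_params('wrist')['intrinsics'])
def fe(P):  # world -> flipped picture
    q=(np.c_[P,np.ones(len(P))]@W.T)[:,:3]
    uv=cv2.fisheye.projectPoints(q[:,None],np.zeros(3),np.zeros(3),K,np.zeros(4))[0][:,0]
    return np.array([639,399])-uv
c=lambda L:(np.array(L)+.5)/4.8-.5+np.array([240,175])
def fit(obj,px):
    obj=np.array(obj)/1000;px=c(px)
    g=lambda v:fe(R.from_euler('z',v[2]).apply(obj)+[v[0],v[1],0])-px
    r=least_squares(lambda v:g(v).ravel(),[.655,.05,.09],loss='soft_l1');print(r.x.round(4),g(r.x).round(1).tolist())
print('frame');fit([[-50,45,45],[-50,-45,45],[-44,39,45],[-44,-39,45],[44,39,45],[44,-39,45],[42,30,53],[42,-30,53]],[(97,420),(562,418),(132,397),(528,397),(178,110),(512,108),(222,101),(466,101)])
print('front');fit([[-50,45,45],[-50,-45,45],[-44,39,45],[-44,-39,45]],[(97,420),(562,418),(132,397),(528,397)])
print('box');fit([[-50,45,0],[-50,-45,0]],[(128,556),(548,556)])
E
python3 fit.py
python3 - <<'E'
from k import *
m=[0.58968189,0.11114555,0.38725702,0.27499673,0.26478127,0.1112555,0.00148327]
lo=[-3.08,-.75,.22,-1.43,0,-2.85];hi=[3.08,2.2,2.44,4.57,2.65,2.85]
def ik(P,o,q0):
    g=R.from_euler('xyz',o)
    f=lambda q:np.r_[(fk(q,m)[0]-P)*5,(fk(q,m)[1].inv()*g).as_rotvec()]
    r=least_squares(f,np.clip(q0,np.add(lo,.01),np.subtract(hi,.01)),bounds=(lo,hi));return r
pi=np.pi
rng=np.random.default_rng(0)
for fl in(0,1):
  for nm,P,y,L in[('cover',[.485,-.26,.033],-.148,.7),('cover50',[.485,-.26,.033],-.148,.55),('ins',[.63,.05,.10],.09,.52),('ins',[.63,.05,.10],.09,.4),('end',[.657,.05,.071],.09,.7),('end',[.657,.05,.071],.09,.55)]:
    o=[pi,L,y+pi] if fl else [pi,-L,y]
    seen=set()
    for t in range(25):
        r=ik(P,o,rng.uniform(lo,hi))
        if r.cost<1e-7: seen.add(tuple(r.x.round(2)))
    print(fl,nm,L,seen)
E
```

```text
frame
[0.6582 0.0494 0.0537] [[-0.6, -0.4], [0.7, 0.3], [-0.7, -0.3], [0.8, -0.2], [0.5, 1.8], [-0.7, 1.7], [-1.7, -0.9], [1.1, -1.3]]
front
[0.6581 0.0497 0.0586] [[-0.7, -0.1], [0.6, 0.1], [-0.8, -0.1], [0.7, -0.3]]
box
[0.658  0.0498 0.0596] [[-0.3, -0.0], [0.3, -0.0]]
0 cover 0.7 {(np.float64(-0.94), np.float64(0.89), np.float64(2.19), np.float64(2.3), np.float64(0.66), np.float64(-1.5))}
0 cover50 0.55 {(np.float64(-0.88), np.float64(0.81), np.float64(2.12), np.float64(2.1), np.float64(0.42), np.float64(-1.22))}
0 ins 0.52 {(np.float64(-0.15), np.float64(0.67), np.float64(1.9), np.float64(1.13), np.float64(0.13), np.float64(0.23))}
0 ins 0.4 {(np.float64(-0.14), np.float64(0.67), np.float64(1.82), np.float64(0.33), np.float64(0.28), np.float64(1.05))}
0 end 0.7 {(np.float64(-0.16), np.float64(0.79), np.float64(1.95), np.float64(2.61), np.float64(0.32), np.float64(-1.26))}
0 end 0.55 {(np.float64(-0.15), np.float64(0.75), np.float64(1.86), np.float64(1.65), np.float64(0.12), np.float64(-0.28))}
1 cover 0.7 {(np.float64(-0.94), np.float64(0.89), np.float64(2.19), np.float64(2.3), np.float64(0.66), np.float64(1.64))}
1 cover50 0.55 {(np.float64(-0.88), np.float64(0.81), np.float64(2.12), np.float64(2.1), np.float64(0.42), np.float64(1.92))}
1 ins 0.52 set()
1 ins 0.4 {(np.float64(-0.14), np.float64(0.67), np.float64(1.82), np.float64(0.33), np.float64(0.28), np.float64(-2.09))}
1 end 0.7 {(np.float64(-0.16), np.float64(0.79), np.float64(1.95), np.float64(2.61), np.float64(0.32), np.float64(1.88))}
1 end 0.55 set()
```

```bash
cat >> k.py <<'E'
m=[0.58968189,0.11114555,0.38725702,0.27499673,0.26478127,0.1112555,0.00148327]
lo=[-3.08,-.75,.22,-1.43,0,-2.85];hi=[3.08,2.2,2.44,4.57,2.65,2.85]
def ik(P,o,q0,c=1e-7):
    g=R.from_euler('xyz',o)
    f=lambda q:np.r_[(fk(q,m)[0]-P)*5,(fk(q,m)[1].inv()*g).as_rotvec()]
    r=least_squares(f,np.clip(q0,np.add(lo,.01),np.subtract(hi,.01)),bounds=(lo,hi));return r.x.round(2) if r.cost<c else None
E
python3 - <<'E'
from k import *
pi=np.pi;q=[-.16,.79,1.95,2.6,.32,1.88]
for nm,P,y,L in[('end',[.657,.05,.071],.057,.785),('ins',[.655,.05,.09],.057,.61),('ins',[.64,.05,.10],.057,.61),('ins',[.60,.05,.12],.057,.61),('ins6',[.64,.05,.10],.057,.66),('high',[.5,.0,.2],.057,.785),('high',[.5,.0,.2],.057,.4),('high',[.55,0,.2],.057,.9),('hi',[.485,-.26,.13],-.148,.785),('hi',[.485,-.26,.033],-.148,.785),('hiup',[.485,-.26,.13],-.148,0)]:
    print(nm,L,'flip',ik(P,[pi,L,y+pi],q),'non',ik(P,[pi,-L,y],np.r_[q[:5],-1.26]))
E
```

```text
end 0.785 flip [-0.16  0.82  2.    2.8   0.47  1.72] non [-0.16  0.82  2.    2.8   0.47 -1.42]
ins 0.61 flip [-0.14  0.72  1.9   2.2   0.14  2.35] non [-0.14  0.72  1.9   2.2   0.14 -0.79]
ins 0.61 flip [-0.15  0.7   1.94  2.22  0.15  2.31] non [-0.15  0.7   1.94  2.22  0.15 -0.83]
ins 0.61 flip [-0.16  0.63  2.03  2.33  0.17  2.19] non [-0.16  0.63  2.03  2.33  0.17 -0.95]
ins6 0.66 flip [-0.15  0.71  1.97  2.52  0.22  2.01] non [-0.15  0.71  1.97  2.52  0.22 -1.13]
high 0.785 flip [-0.41  0.45  2.34  2.41  0.49  1.9 ] non [-0.41  0.45  2.34  2.41  0.49 -1.24]
high 0.4 flip None non [-0.3   0.35  2.07  0.39  0.37  0.87]
high 0.9 flip [-0.37  0.53  2.29  2.54  0.62  1.8 ] non [-0.37  0.53  2.29  2.54  0.62 -1.34]
hi 0.785 flip [-0.97  0.67  2.22  2.08  0.64  1.88] non [-0.97  0.67  2.22  2.08  0.64 -1.26]
hi 0.785 flip [-0.97  0.94  2.23  2.34  0.81  1.54] non [-0.97  0.94  2.23  2.34  0.81 -1.6 ]
hiup 0 flip None non [-0.7   0.6   1.73 -0.    0.81  1.02]
```

```bash
echo '{"aperture": [0.085, 0.085, 0.085, 0.085, 0.085], "tx": [0, 0, 0, 0, 0], "ty": [0, 0, 0, 0, 0], "tz": [0, 0, 0, 0, 0], "drx": [0, 0, 0, 0, 0], "dry": [0, 0, 0, 0, 0], "drz": [0.188, 0.188, 0.188, 0.188, 0.188]}' | python3 inch.py >/dev/null; echo '{"aperture": [0.085, 0.085, 0.085, 0.085, 0.085], "tx": [0, 0, 0, 0, 0], "ty": [0, 0, 0, 0, 0], "tz": [0, 0, 0, 0, 0], "drx": [0, 0, 0, 0, 0], "dry": [0, 0, 0, 0, 0], "drz": [0.188, 0.188, 0.188, 0.188, 0.188]}' | python3 inch.py>/dev/null;  echo '{"aperture": [0.085, 0.085, 0.085, 0.085, 0.085], "tx": [0, 0, 0, 0, 0], "ty": [0, 0, 0, 0, 0], "tz": [0, 0, 0, 0, 0], "drx": [0, 0, 0, 0, 0], "dry": [0, 0, 0, 0, 0], "drz": [0.188, 0.188, 0.188, 0.188, 0.188]}' | python3 inch.py>/dev/null;  echo '{"aperture": [0.085, 0.085, 0.085, 0.085, 0.085], "tx": [0, 0, 0, 0, 0], "ty": [0, 0, 0, 0, 0], "tz": [0, 0, 0, 0, 0], "drx": [0, 0, 0, 0, 0], "dry": [0, 0, 0, 0, 0], "drz": [0.188, 0.188, 0.188, 0.188, 0.188]}' | python3 inch.py; python3 - <<'E'
from h import *
print(st()[2]['joint_positions'])
plan([.485,-.26,.16],R.from_euler('xyz',[np.pi,.785,-.148+np.pi]),12)
E
```

```text
time_s: 5.65
tcp_pos: [0.564, 0.0254, 0.2034]
orientation: [-2.767, -0.455, -0.65]
wrist_force: [-0.1, -0.9, 0.7]
grip_width: 0.0848
grip_force: 0.0
[-0.240585    0.41731133  2.04115548  0.94708589  0.21444304  1.00594214]
[ 0.0066  0.024  -0.0016] [0.0273 0.0083 0.2216]
[ 0.0117  0.0219 -0.0022] [0.0273 0.0083 0.2216]
[ 0.0163  0.0187 -0.0026] [0.0273 0.0083 0.2216]
[ 0.02    0.0146 -0.0029] [0.0273 0.0083 0.2216]
[ 0.0227  0.0098 -0.0031] [0.0273 0.0083 0.2216]
[ 0.0243  0.0044 -0.0031] [0.0273 0.0083 0.2216]
[ 0.0247 -0.0011 -0.0029] [0.0273 0.0083 0.2216]
[ 0.0239 -0.0066 -0.0026] [0.0273 0.0083 0.2216]
[ 0.0219 -0.0118 -0.0022] [0.0273 0.0083 0.2216]
[ 0.0188 -0.0163 -0.0016] [0.0273 0.0083 0.2216]
[ 0.0147 -0.0201 -0.001 ] [0.0273 0.0083 0.2216]
[ 0.01   -0.0229 -0.0003] [0.0273 0.0083 0.2216]
```

```bash
python3 - <<'E'
from h import *
plan([.485,-.26,.16],R.from_euler('xyz',[np.pi,.785,-.148+np.pi]),15)
E
```

```text
[ 0.0053  0.0192 -0.0013] [0.0218 0.0066 0.1773]
[ 0.0086  0.0179 -0.0017] [0.0218 0.0066 0.1773]
[ 0.0116  0.0161 -0.002 ] [0.0218 0.0066 0.1773]
[ 0.0143  0.0137 -0.0022] [0.0218 0.0066 0.1773]
[ 0.0165  0.0109 -0.0024] [0.0218 0.0066 0.1773]
[ 0.0182  0.0078 -0.0025] [0.0218 0.0066 0.1773]
[ 0.0193  0.0044 -0.0025] [0.0218 0.0066 0.1773]
[ 0.0198  0.0009 -0.0024] [0.0218 0.0066 0.1773]
[ 0.0196 -0.0027 -0.0022] [0.0218 0.0066 0.1773]
[ 0.0189 -0.0061 -0.002 ] [0.0218 0.0066 0.1773]
[ 0.0175 -0.0094 -0.0017] [0.0218 0.0066 0.1773]
[ 0.0156 -0.0124 -0.0014] [0.0218 0.0066 0.1773]
[ 0.0132 -0.015  -0.001 ] [0.0218 0.0066 0.1773]
[ 0.0103 -0.0171 -0.0006] [0.0218 0.0066 0.1773]
[ 0.0071 -0.0186 -0.0001] [0.0218 0.0066 0.1773]
```

```bash
echo '{"aperture": [0.085, 0.085, 0.085, 0.085, 0.085], "tx": [0.08, 0.144, 0.192, 0.224, 0.256], "ty": [0.304, 0.288, 0.256, 0.224, 0.176], "tz": [-0.016, -0.032, -0.032, -0.032, -0.032], "drx": [0.022, 0.022, 0.022, 0.022, 0.022], "dry": [0.007, 0.007, 0.007, 0.007, 0.007], "drz": [0.177, 0.177, 0.177, 0.177, 0.177]}' | python3 inch.py; echo '{"aperture": [0.085, 0.085, 0.085, 0.085, 0.085], "tx": [0.288, 0.304, 0.32, 0.32, 0.304], "ty": [0.128, 0.064, 0.016, -0.048, -0.096], "tz": [-0.032, -0.032, -0.032, -0.032, -0.032], "drx": [0.022, 0.022, 0.022, 0.022, 0.022], "dry": [0.007, 0.007, 0.007, 0.007, 0.007], "drz": [0.177, 0.177, 0.177, 0.177, 0.177]}' | python3 inch.py; python3 - <<'E'
from h import *
print(st()[2]['joint_positions'])
plan([.485,-.26,.14],R.from_euler('xyz',[np.pi,.785,-.148+np.pi]),6)
E
```

```text
time_s: 6.28
tcp_pos: [0.5383, -0.0702, 0.1887]
orientation: [-2.451, -0.011, -1.446]
wrist_force: [0.5, -0.3, -0.0]
grip_width: 0.0851
grip_force: 0.0
time_s: 6.9
tcp_pos: [0.5136, -0.1655, 0.1735]
orientation: [-2.536, 0.521, -2.188]
wrist_force: [0.4, -0.1, -0.1]
grip_width: 0.0855
grip_force: 0.0
[-0.79576468  0.54224385  2.22090978  1.9302387   0.56841826  1.30615761]
[ 0.0163 -0.006   0.0006] [0.0178 0.0058 0.1482]
[ 0.0152 -0.0083  0.0008] [0.0178 0.0058 0.1482]
[ 0.0138 -0.0104  0.001 ] [0.0178 0.0058 0.1482]
[ 0.0121 -0.0124  0.0013] [0.0178 0.0058 0.1482]
[ 0.0102 -0.014   0.0016] [0.0178 0.0058 0.1482]
[ 0.008  -0.0153  0.0019] [0.0178 0.0058 0.1482]
```

Scaled: 0.016 m is 0.256, 0.015 m is 0.24.

```bash
echo '{"aperture": [0.085, 0.085, 0.085, 0.085, 0.085], "tx": [0.256, 0.24, 0.224, 0.192, 0.16], "ty": [-0.096, -0.128, -0.16, -0.192, -0.224], "tz": [0.016, 0.016, 0.016, 0.016, 0.032], "drx": [0.018, 0.018, 0.018, 0.018, 0.018], "dry": [0.006, 0.006, 0.006, 0.006, 0.006], "drz": [0.148, 0.148, 0.148, 0.148, 0.148]}' | python3 inch.py>/dev/null; echo '{"aperture": [0.085, 0.085], "tx": [0.128, 0], "ty": [-0.24, 0], "tz": [0.032, 0], "drx": [0.018, 0], "dry": [0.006, 0], "drz": [0.148, 0]}' | python3 inch.py; python3 - <<'E'
from h import *
import cv2
print(st()[2]['joint_positions'])
lookat([.485,-.26,.034],R.from_euler('xyz',[np.pi,.785,-.148+np.pi]))
np.save('w2.npy',optics.camera_params('wrist')['world_to_cam'])
cv2.imwrite('pics/w2.png',optics.snapshot('wrist')[::-1,::-1,::-1])
E
```

```text
time_s: 7.78
tcp_pos: [0.4864, -0.2587, 0.1398]
orientation: [-3.132, 0.785, 3.006]
wrist_force: [0.1, 1.1, 0.1]
grip_width: 0.0848
grip_force: 0.0
[-0.96946172  0.64401845  2.21086319  2.0409764   0.61843372  1.92586849]
d [ 0.0756 -0.0008  0.074 ] r [-0.0011  0.0002  0.0085] |d| 0.106 |r| 0.009
```

View pics/w2.png

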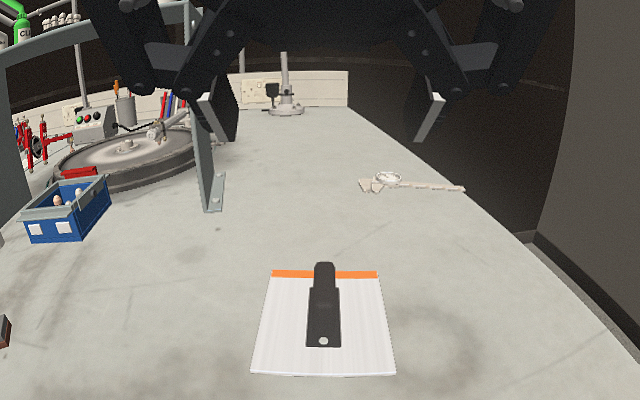

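The cover corners in this picture are at (272,271), (378,271), (396,376) and (251,374), with the grip upright in the middle.

```bash
python3 - <<'E' 
import re
src=open('fit.py').read().split("print('frame')")[0].replace('w1','w2').replace("c=lambda L:(np.array(L)+.5)/4.8-.5+np.array([240,175])","c=np.array").replace('.655,.05,.09','.485,-.26,-.148')
exec(src)
fit([[49,43,10],[49,-43,10],[-48,-43,10],[-48,43,10]],[(272,270.5),(378,270.5),(396,375),(251,373)])
lookat([.485,-.26,.034],R.from_euler('xyz',[np.pi,.785,-.14+np.pi]))
E
```

```text
[ 0.4822 -0.2613 -0.1567] [[-0.5, -0.1], [0.3, 1.3], [3.0, -0.6], [-1.7, -0.3]]
d [ 0.0757 -0.0017  0.0742] r [-0.0057  0.0002  0.0044] |d| 0.106 |r| 0.007
```

```bash
python3 - <<'E' 
from h import *
lookat([.484,-.2607,.034],R.from_euler('xyz',[np.pi,.785,-.151+np.pi]))
E
echo '{"aperture": [0.085, 0.06, 0.05], "tx": [0.576, 0.48, 0], "ty": [0, -0.016, 0], "tz": [0.544, 0.48, 0], "drx": [0, 0, 0], "dry": [0, 0, 0], "drz": [0.012, 0, 0]}' | python3 inch.py
python3 - <<'E' 
from h import *
lookat([.484,-.2607,.034],R.from_euler('xyz',[np.pi,.785,-.151+np.pi]))
E
```

```text
d [ 0.0764 -0.0025  0.0735] r [0.0021 0.0002 0.0121] |d| 0.106 |r| 0.012
time_s: 8.2
tcp_pos: [0.4845, -0.2564, 0.0444]
orientation: [3.13, 0.78, 2.985]
wrist_force: [-0.2, 0.6, 0.2]
grip_width: 0.0514
grip_force: 0.0
d [ 0.0071 -0.0044  0.0075] r [ 0.0074 -0.0051 -0.0039] |d| 0.011 |r| 0.01
```

Scaled: 0.0075 m is 0.12, 0.007 m is 0.112.

```bash
echo '{"aperture": [0.05, 0.05], "tx": [0.112, 0], "ty": [-0.072, 0], "tz": [0.12, 0], "drx": [0.007, 0], "dry": [-0.005, 0], "drz": [-0.004, 0]}' | python3 inch.py
python3 - <<'E' 
from h import *
lookat([.484,-.2607,.034],R.from_euler('xyz',[np.pi,.785,-.151+np.pi]))
E
echo '{"aperture": [0.0, 0.0, 0, 0], "tx": [0, 0, 0, 0], "ty": [0, 0, 0, 0], "tz": [0, 0, 0, 0], "drx": [0, 0, 0, 0], "dry": [0, 0, 0, 0], "drz": [0, 0, 0, 0]}' | python3 inch.py
python3 - <<'E' 
from h import *
s=st()[2];print(s['moment'],s['tcp_pos'],s['orientation'])
E
```

```text
time_s: 8.45
tcp_pos: [0.4855, -0.2623, 0.0395]
orientation: [-3.132, 0.792, 2.998]
wrist_force: [0.2, -0.0, -0.1]
grip_width: 0.0497
grip_force: 0.0
d [0.0051 0.0014 0.0026] r [-0.0043  0.0073  0.0049] |d| 0.006 |r| 0.01
time_s: 8.95
tcp_pos: [0.4854, -0.2622, 0.0393]
orientation: [-3.133, 0.793, 2.996]
wrist_force: [-3.3, 0.2, 8.5]
grip_width: 0.0128
grip_force: 60.3
[ 0.03183668 -0.08491811  0.04175311] [ 0.48541611 -0.26223126  0.03926554] [-3.13314845  0.79341037  2.9958094 ]
```

Scaled: 0.0045 m is 0.072, 0.0035 m is 0.056.

```bash
echo '{"aperture": [0.04, 0.04, 0.04, 0.04], "tx": [0, 0, 0.072, 0], "ty": [0, 0, 0.016, 0], "tz": [0, 0, 0.056, 0], "drx": [0, 0, 0, 0], "dry": [0, 0, 0.004, 0], "drz": [0, 0, 0, 0]}' | python3 inch.py
python3 - <<'E' 
from h import *
lookat([.484,-.2607,.033],R.from_euler('xyz',[np.pi,.785,-.151+np.pi]))
E
```

```text
time_s: 9.45
tcp_pos: [0.4844, -0.2609, 0.0312]
orientation: [-3.135, 0.785, 2.995]
wrist_force: [-0.2, 0.6, -1.3]
grip_width: 0.04
grip_force: 0.0
d [-0.001   0.0001 -0.0015] r [-0.0035  0.0002  0.0029] |d| 0.002 |r| 0.005
```

```bash
echo '{"aperture": [0.0, 0.0, 0, 0], "tx": [-0.024, 0, 0, 0], "ty": [0, 0, 0, 0], "tz": [-0.024, 0, 0, 0], "drx": [0, 0, 0, 0], "dry": [0, 0, 0, 0], "drz": [0, 0, 0, 0]}' | python3 inch.py
echo '{"aperture": [0.0, 0.0, 0], "tx": [-0.32, -0.48, 0], "ty": [0, 0, 0], "tz": [-0.32, -0.48, 0], "drx": [0, 0, 0], "dry": [0, 0, 0], "drz": [0, 0, 0]}' | python3 inch.py
python3 - <<'E' 
from h import *
import cv2
s=st()[2];print(s['moment'],s['joint_positions'])
np.save('w3.npy',optics.camera_params('wrist')['world_to_cam'])
cv2.imwrite('pics/w3.png',optics.snapshot('wrist')[::-1,::-1,::-1])
lookat([.484,-.2607,.10],R.from_euler('xyz',[np.pi,.785,-.151+np.pi]))
print('to box')
plan([.60,.048,.15],R.from_euler('xyz',[np.pi,.61,.057+np.pi]),8)
E
```

```text
time_s: 9.95
tcp_pos: [0.4845, -0.261, 0.0343]
orientation: [-3.134, 0.786, 2.995]
wrist_force: [-2.0, 0.8, 2.4]
grip_width: 0.0129
grip_force: 58.6
time_s: 10.32
tcp_pos: [0.4849, -0.2612, 0.1072]
orientation: [-3.129, 0.789, 3.0]
wrist_force: [0.3, -0.0, -1.8]
grip_width: 0.0127
grip_force: 58.8
[0.05400033 0.44356267 0.01433874] [-0.97433873  0.73915585  2.22471852  2.17297652  0.67678285  1.7646394 ]
d [0.0046 0.0004 0.0036] r [-0.0056  0.002   0.0053] |d| 0.006 |r| 0.008
to box
[-0.0101  0.0403  0.0019] [-0.0175  0.0219 -0.0193]
[-0.0109  0.0401  0.0023] [-0.0175  0.0219 -0.0193]
[-0.0117  0.0398  0.0028] [-0.0175  0.0219 -0.0193]
[-0.0126  0.0395  0.0032] [-0.0175  0.0219 -0.0193]
[-0.0134  0.0392  0.0036] [-0.0175  0.0219 -0.0193]
[-0.0143  0.0389  0.004 ] [-0.0175  0.0219 -0.0193]
[-0.0151  0.0385  0.0043] [-0.0175  0.0219 -0.0193]
[-0.0159  0.0382  0.0047] [-0.0175  0.0219 -0.0193]
```

View pics/w3.png

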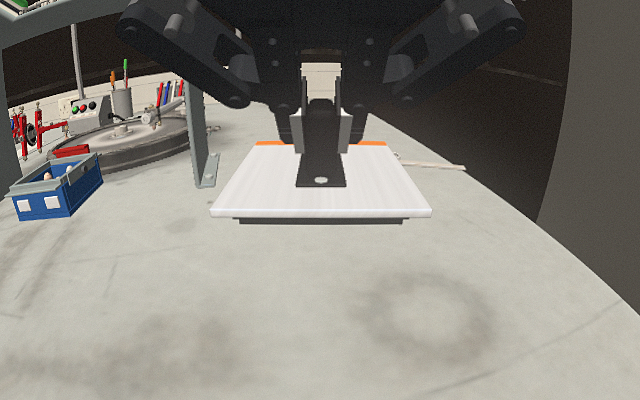

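```bash
python3 - <<'E'
from h import *
import cv2
W=np.load('w3.npy');K=np.array(optics.camera_params('wrist')['intrinsics'])
from scipy.optimize import least_squares
px=np.array([(256,142),(387,142),(431,212),(212,212)])
obj=np.array([[49,43,4],[49,-43,4],[-48,-43,4],[-48,43,4.]])/1000
p,r,s=st()
# cover pose in tool frame: Rct: cover x,y,z in tool
def world(v):
    # v: TCP position in cover (x,y,z), lean, roll, yaw deltas
    Rc=r*R.from_euler('xyz',[np.pi,v[3],np.pi]).inv()*R.from_euler('xyz',[0,0,v[4]])
    return Rc.apply(obj-v[:3])+p
def pr(v):
    q=(np.c_[world(v),np.ones(4)]@W.T)[:,:3]
    return np.array([639,399])-cv2.fisheye.projectPoints(q[:,None],np.zeros(3),np.zeros(3),K,np.zeros(4))[0][:,0]-px
pri=np.array([0,0,.028,.786,0])
for sg in([.02,.003,.001,.002,.005],[.02,.01,.005,.05,.03]):
    z=least_squares(lambda v:np.r_[pr(v).ravel()/1.,(v-pri)/sg],pri);print(z.x.round(4),pr(z.x).round(1).tolist())
E
```

```text
[-2.100e-03 -1.000e-04  2.910e-02  7.843e-01  0.000e+00] [[1.2, 1.1], [-1.5, 1.4], [1.3, -0.6], [-1.1, -1.2]]
[-2.300e-03 -1.000e-04  2.910e-02  7.687e-01  1.000e-04] [[1.3, -0.3], [-1.6, 0.1], [0.6, 0.3], [-0.4, -0.2]]
```

```bash
cat > g.py <<'E'
from h import *
OFF=np.array([-.002,0,.0285]);LEAN=.785
F=np.array([.658,.0495]);YAW=.063
def goal(tx,tz,tilt,ty=0,dyaw=0):
    y=YAW+dyaw;Rc=R.from_euler('z',y)*R.from_euler('y',tilt)
    t=np.r_[F,0]+R.from_euler('z',YAW).apply([tx/1000,ty/1000,tz/1000])
    return t+Rc.apply(OFF-[.049,0,0]),Rc*R.from_euler('xyz',[np.pi,LEAN,np.pi])
def now():
    "tongue (frame axes, mm), tilt, roll, yaw of the held cover"
    p,r,s=st();Rc=r*R.from_euler('xyz',[np.pi,LEAN,np.pi]).inv()
    t=p-Rc.apply(OFF-[.049,0,0]);e=Rc.as_euler('xyz')
    q=R.from_euler('z',-YAW).apply(t-np.r_[F,0])*1000
    print('tongue',q.round(1),'roll/tilt/dyaw',(e-[0,0,YAW]).round(3),'f',np.round(R.from_euler('z',-YAW).apply(s['wrist_force']),1),'t',round(s['time_s'],2),'w',round(float(s['grip_width']),4))
E
python3 - <<'E'
from g import *
from k import ik
now()
P,Rg=goal(-30,85,.15);print(P)
q=st()[2]['joint_positions'];print(ik(P,Rg.as_euler('xyz'),q))
for a in[(30,48,.19),(49,46.5,.19),(49,45,0)]:
    P2,R2=goal(*a);print(a,P2,ik(P2,R2.as_euler('xyz'),[-.15,.72,1.9,2.3,.2,2.2]))
plan(P,Rg,7)
E
```

```text
tongue [-142.7 -310.2   77.4] roll/tilt/dyaw [-0.008 -0.002 -0.214] f [ 0.5  0.1 -1.4] t 10.38 w 0.0129
[0.58198277 0.04470457 0.12080132]
[-0.19  0.63  2.09  2.5   0.25  1.99]
(30, 48, 0.19) [0.64332942 0.04857453 0.08561892] [-0.15  0.72  1.92  2.21  0.15  2.32]
(49, 46.5, 0.19) [0.66229173 0.04977074 0.08411892] [-0.14  0.74  1.87  2.01  0.13  2.53]
(49, 45, 0) [0.65600397 0.04937408 0.0735    ] [-0.16  0.81  2.    2.78  0.47  1.73]
[-0.0068  0.0453  0.0033] [-0.0208  0.0215 -0.0225]
[-0.0079  0.045   0.0041] [-0.0208  0.0215 -0.0225]
[-0.009   0.0447  0.0048] [-0.0208  0.0215 -0.0225]
[-0.0101  0.0444  0.0056] [-0.0208  0.0215 -0.0225]
[-0.0113  0.0441  0.0063] [-0.0208  0.0215 -0.0225]
[-0.0124  0.0436  0.0069] [-0.0208  0.0215 -0.0225]
[-0.0135  0.0432  0.0075] [-0.0208  0.0215 -0.0225]
```

Units first: shifts go in shares of 62.5 mm. So 0.045 m is 0.72, 0.044 m is 0.704.

```bash
echo '{"aperture": [0, 0, 0, 0, 0], "tx": [-0.112, -0.128, -0.144, -0.16, -0.176], "ty": [0.72, 0.72, 0.72, 0.704, 0.704], "tz": [0.048, 0.064, 0.08, 0.096, 0.096], "drx": [-0.021, -0.021, -0.021, -0.021, -0.021], "dry": [0.021, 0.021, 0.021, 0.021, 0.021], "drz": [-0.022, -0.022, -0.022, -0.022, -0.022]}' | python3 inch.py>/dev/null
echo '{"aperture": [0, 0, 0, 0], "tx": [-0.192, -0.208, 0, 0], "ty": [0.704, 0.688, 0, 0], "tz": [0.112, 0.112, 0, 0], "drx": [-0.021, -0.021, 0, 0], "dry": [0.021, 0.021, 0, 0], "drz": [-0.022, -0.022, 0, 0]}' | python3 inch.py
python3 - <<'E'
from g import *
now();lookat(*goal(-10,75,.17));print(st()[2]['joint_positions'].round(2))
E
```

```text
time_s: 11.5
tcp_pos: [0.5799, 0.0446, 0.1192]
orientation: [3.134, 0.635, -3.085]
wrist_force: [0.3, -0.4, -1.8]
grip_width: 0.0131
grip_force: 58.9
tongue [-32.1   0.1  83.4] roll/tilt/dyaw [ 0.006  0.15  -0.001] f [ 0.3 -0.5 -1.8] t 11.5 w 0.0131
d [-0.0139  0.      0.0196] r [ 0.0035  0.0201 -0.005 ] |d| 0.024 |r| 0.021
[-0.19  0.64  2.09  2.5   0.26  2.  ]
```

Scaled: 0.01 m is 0.16, -0.007 m is -0.112.

```bash
echo '{"aperture": [0, 0, 0], "tx": [-0.112, -0.112, 0], "ty": [0, 0, 0], "tz": [0.16, 0.16, 0], "drx": [0.002, 0.002, 0], "dry": [0.01, 0.01, 0], "drz": [-0.002, -0.002, 0]}' | python3 inch.py
python3 - <<'E'
from g import *
import cv2
now();lookat(*goal(28,50,.17))
np.save('w4.npy',optics.camera_params('wrist')['world_to_cam'])
im=optics.snapshot('wrist')[::-1,::-1,::-1];cv2.imwrite('pics/w4f.png',im);cv2.imwrite('pics/w4.png',cv2.resize(im[90:260,200:440],None,fx=3.3,fy=3.3,interpolation=cv2.INTER_CUBIC))
E
```

```text
time_s: 11.88
tcp_pos: [0.6042, 0.0443, 0.112]
orientation: [-3.141, 0.618, -3.082]
wrist_force: [0.4, -0.7, -1.7]
grip_width: 0.0128
grip_force: 58.9
tongue [-8.5 -2.  75.4] roll/tilt/dyaw [-0.     0.167 -0.004] f [ 0.4 -0.7 -1.7] t 11.88 w 0.0128
d [-0.0152  0.002   0.0418] r [-0.0022  0.0025 -0.0029] |d| 0.045 |r| 0.004
```

View pics/w4.png

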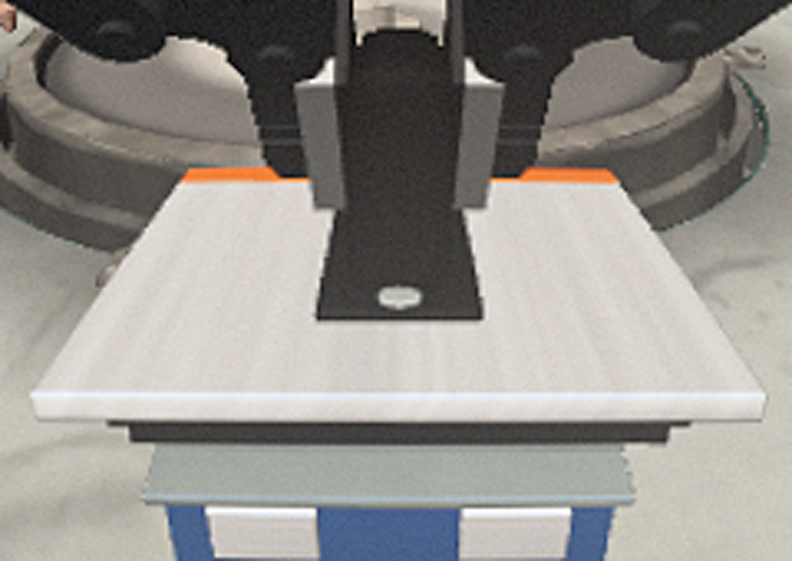

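The frame centre appears about 9 crop px (1.8 mm) left of the cover's, which matches the model's ty = -2.0. The yaw agrees too. Next I descend in front of the lip.

```bash
echo '{"aperture": [0, 0, 0, 0, 0], "tx": [-0.08, -0.08, -0.08, 0, 0], "ty": [0.016, 0.016, 0, 0, 0], "tz": [0.224, 0.224, 0.208, 0, 0], "drx": [-0.001, -0.001, 0, 0, 0], "dry": [0.001, 0.001, 0, 0, 0], "drz": [-0.001, -0.001, 0, 0, 0]}' | python3 inch.py
python3 - <<'E'
from g import *
now();lookat(*goal(34,47.5,.18));print(st()[2]['joint_positions'].round(2))
E
```

```text
time_s: 12.55
tcp_pos: [0.6394, 0.0504, 0.0879]
orientation: [3.141, 0.616, -3.077]
wrist_force: [-1.0, 0.9, -1.3]
grip_width: 0.013
grip_force: 58.9
tongue [26.9  2.2 51.2] roll/tilt/dyaw [0.    0.169 0.002] f [-1.   0.9 -1.3] t 12.55 w 0.013
d [-0.0042 -0.0021  0.007 ] r [0.0013 0.0107 0.0013] |d| 0.008 |r| 0.011
[-0.15  0.72  1.94  2.37  0.18  2.16]
```

```bash
echo '{"aperture": [0, 0, 0, 0], "tx": [-0.064, 0, 0, 0], "ty": [-0.032, 0, 0, 0], "tz": [0.112, 0, 0, 0], "drx": [0.001, 0, 0, 0], "dry": [0.01, 0, 0, 0], "drz": [0.001, 0, 0, 0]}' | python3 inch.py
python3 - <<'E'
from g import *
now();lookat(*goal(41,46.5,.19))
E
```

```text
time_s: 13.05
tcp_pos: [0.6467, 0.0488, 0.0849]
orientation: [3.141, 0.606, -3.079]
wrist_force: [0.7, 0.0, -1.3]
grip_width: 0.0131
grip_force: 58.9
tongue [33.8  0.  47.8] roll/tilt/dyaw [0.    0.179 0.   ] f [ 0.7 -0.  -1.3] t 13.05 w 0.0131
d [-0.0058 -0.      0.005 ] r [0.0002 0.0112 0.    ] |d| 0.008 |r| 0.011
```

```bash
echo '{"aperture": [0, 0, 0, 0], "tx": [-0.048, -0.048, 0, 0], "ty": [0, 0, 0, 0], "tz": [0.04, 0.04, 0, 0], "drx": [0, 0, 0, 0], "dry": [0, 0, 0, 0], "drz": [0, 0, 0, 0]}' | python3 inch.py
python3 - <<'E'
from g import *
import cv2
now();lookat(*goal(46,46.5,.18))
E
```

```text
time_s: 13.55
tcp_pos: [0.6549, 0.0492, 0.084]
orientation: [3.142, 0.606, -3.078]
wrist_force: [0.0, -0.9, -1.8]
grip_width: 0.0135
grip_force: 58.9
tongue [42.  -0.1 46.9] roll/tilt/dyaw [0.    0.179 0.   ] f [-0.  -0.9 -1.8] t 13.55 w 0.0135
d [-0.0031  0.0001  0.0026] r [0.0002 0.0014 0.0002] |d| 0.004 |r| 0.001
```

Scaled: -0.0016 m is -0.0256, 0.0013 m is 0.0208.

```bash
echo '{"aperture": [0, 0, 0, 0], "tx": [-0.0256, -0.0256, 0, 0], "ty": [0, 0, 0, 0], "tz": [0.0208, 0.0192, 0, 0], "drx": [0, 0, 0, 0], "dry": [0, 0, 0, 0], "drz": [0, 0, 0, 0]}' | python3 inch.py
python3 - <<'E'
from g import *
now()
E
echo '{"aperture": [0, 0, 0], "tx": [-0.0256, 0, 0], "ty": [0, 0, 0], "tz": [0.0176, 0, 0], "drx": [0, 0, 0], "dry": [0, 0, 0], "drz": [0, 0, 0]}' | python3 inch.py
python3 - <<'E'
from g import *
now()
E
```

```text
time_s: 14.05
tcp_pos: [0.6589, 0.0495, 0.0839]
orientation: [3.142, 0.606, -3.078]
wrist_force: [0.3, -0.1, -0.5]
grip_width: 0.0135
grip_force: 58.9
tongue [46.1 -0.1 46.8] roll/tilt/dyaw [0.    0.179 0.   ] f [ 0.3 -0.2 -0.5] t 14.05 w 0.0135
time_s: 14.42
tcp_pos: [0.6609, 0.0496, 0.0839]
orientation: [3.142, 0.607, -3.079]
wrist_force: [0.4, 0.6, -1.1]
grip_width: 0.0131
grip_force: 58.9
tongue [48.  -0.1 46.8] roll/tilt/dyaw [0.    0.178 0.   ] f [ 0.5  0.6 -1.1] t 14.43 w 0.0131
```

```bash
for i in 1 2; do :; done; echo '{"aperture": [0, 0, 0], "tx": [-0.0128, 0, 0], "ty": [0, 0, 0], "tz": [0.0096, 0, 0], "drx": [0, 0, 0], "dry": [0, 0, 0], "drz": [0, 0, 0]}' | python3 inch.py | grep force
echo '{"aperture": [0, 0, 0], "tx": [-0.0128, 0, 0], "ty": [0, 0, 0], "tz": [0.0096, 0, 0], "drx": [0, 0, 0], "dry": [0, 0, 0], "drz": [0, 0, 0]}' | python3 inch.py| grep wrist
echo '{"aperture": [0, 0], "tx": [-0.0128, 0], "ty": [0, 0], "tz": [0.0096, 0], "drx": [0, 0], "dry": [0, 0], "drz": [0, 0]}' | python3 inch.py| grep wrist
python3 - <<'E'
from g import *
import cv2
now()
np.save('w5.npy',optics.camera_params('wrist')['world_to_cam'])
im=optics.snapshot('wrist')[::-1,::-1,::-1];cv2.imwrite('pics/w5f.png',im);cv2.imwrite('pics/w5.png',cv2.resize(im[90:260,200:440],None,fx=3.3,fy=3.3,interpolation=cv2.INTER_CUBIC))
E
```

```text
wrist_force: [-0.8, -0.8, -1.2]
grip_force: 58.9
wrist_force: [0.1, -0.5, -2.1]
wrist_force: [-1.0, -0.0, -0.7]
tongue [51.2 -0.1 46.8] roll/tilt/dyaw [0.    0.178 0.   ] f [-1.   0.  -0.7] t 15.43 w 0.0132
```

View pics/w5.png

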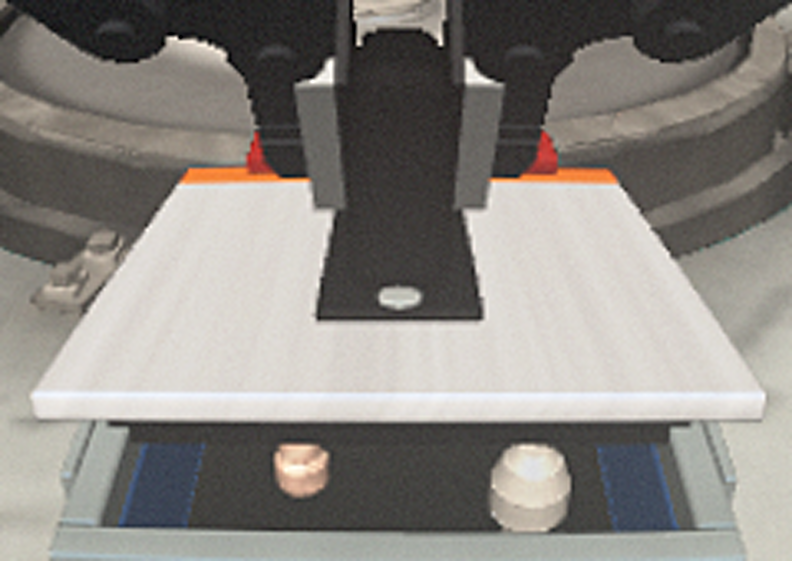

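The red lip (248–556, centre 401) now overlaps the top of the orange stripe, and lateral alignment is good (frame 50–745). No stop felt yet, so I keep feeling forward.

Scaled: -0.0008 m is -0.0128, 0.0006 m is 0.0096.

```bash
echo '{"aperture": [0, 0, 0], "tx": [-0.0128, 0, 0], "ty": [0, 0, 0], "tz": [0.0096, 0, 0], "drx": [0, 0, 0], "dry": [0, 0, 0], "drz": [0, 0, 0]}' | python3 inch.py | grep wrist
echo '{"aperture": [0, 0, 0], "tx": [-0.0128, 0, 0], "ty": [0, 0, 0], "tz": [0.0096, 0, 0], "drx": [0, 0, 0], "dry": [0, 0, 0], "drz": [0, 0, 0]}' | python3 inch.py| grep wrist
python3 - <<'E'
from g import *
now();print(st()[2]['joint_positions'].round(2))
E
echo '{"aperture": [0, 0, 0], "tx": [-0.0128, 0, 0], "ty": [0, 0, 0], "tz": [0.0096, 0, 0], "drx": [0, 0, 0], "dry": [0, 0, 0], "drz": [0, 0, 0]}' | python3 inch.py| grep wrist
python3 - <<'E'
from g import *
now();print(st()[2]['joint_positions'].round(2))
E
```

```text
wrist_force: [0.2, 0.6, -1.3]
wrist_force: [-6.3, -0.2, 1.5]
tongue [52.1 -0.1 46.2] roll/tilt/dyaw [-0.    0.18 -0.  ] f [-6.3  0.2  1.5] t 16.23 w 0.0132
[-0.14  0.74  1.87  2.09  0.13  2.45]
wrist_force: [-7.4, -0.9, 2.4]
tongue [52.1 -0.1 45.9] roll/tilt/dyaw [-0.     0.182 -0.   ] f [-7.4 -0.4  2.4] t 16.6 w 0.0127
[-0.14  0.74  1.87  2.07  0.13  2.47]
```

Stop felt at tongue x = 52.1 (-7 N), 2 mm beyond the estimate, which fits the upright. I'll relieve the push and then rotate down about the striped edge.

Scaled: -0.001 m is -0.016, 0.001 m is 0.016.

```bash
echo '{"aperture": [0, 0, 0], "tx": [0.016, 0, 0], "ty": [0, 0, 0], "tz": [-0.016, 0, 0], "drx": [0, 0, 0], "dry": [0, 0, 0], "drz": [0, 0, 0]}' | python3 inch.py| grep wrist
python3 - <<'E'
from g import *
now();lookat(*goal(51.5,46,.12));lookat(*goal(51.5,46,.06))
E
```

```text
wrist_force: [-4.8, -0.1, -1.1]
tongue [52.  -0.1 46.3] roll/tilt/dyaw [-0.    0.18  0.  ] f [-4.8  0.2 -1.1] t 16.98 w 0.0131
d [0.004  0.0001 0.001 ] r [-0.     -0.0598  0.0001] |d| 0.004 |r| 0.06
d [0.0072 0.0001 0.0023] r [-0.000e+00 -1.198e-01  1.000e-04] |d| 0.008 |r| 0.12
```

Scaled: 0.0023 m is 0.0368, 0.0003 m is 0.0048.

```bash
echo '{"aperture": [0, 0, 0, 0], "tx": [0.0368, 0.0368, 0, 0], "ty": [0, 0, 0, 0], "tz": [0.0048, 0.0048, 0, 0], "drx": [0, 0, 0, 0], "dry": [-0.03, -0.03, 0, 0], "drz": [0, 0, 0, 0]}' | python3 inch.py| grep wrist
python3 - <<'E'
from g import *
now();lookat(*goal(51.5,46,.06));print(st()[2]['joint_positions'].round(2))
E
```

```text
wrist_force: [-2.1, 0.2, -1.1]
tongue [52.3 -0.1 46.8] roll/tilt/dyaw [0.    0.119 0.001] f [-2.1  0.4 -1.1] t 17.48 w 0.0133
d [0.0044 0.0001 0.0012] r [ 0.0005 -0.0586  0.0004] |d| 0.005 |r| 0.059
[-0.15  0.76  1.91  2.52  0.23  2.01]
```

```bash
echo '{"aperture": [0, 0, 0, 0], "tx": [0.0368, 0.0352, 0, 0], "ty": [0, 0, 0, 0], "tz": [0.008, 0.008, 0, 0], "drx": [0, 0, 0, 0], "dry": [-0.03, -0.03, 0, 0], "drz": [0, 0, 0, 0]}' | python3 inch.py| grep wrist
python3 - <<'E'
from g import *
now();lookat(*goal(51.5,45.7,.02));lookat(*goal(51.5,45.3,0))
E
```

```text
wrist_force: [1.4, 0.8, -0.9]
tongue [51.7  0.  46.5] roll/tilt/dyaw [0.    0.058 0.001] f [ 1.5  0.7 -0.9] t 17.98 w 0.0133
d [0.0028 0.     0.0011] r [ 0.0007 -0.0376  0.0005] |d| 0.003 |r| 0.038
d [0.0042 0.     0.0018] r [ 0.0008 -0.0576  0.0005] |d| 0.005 |r| 0.058
```

```bash
echo '{"aperture": [0, 0, 0, 0], "tx": [0.0224, 0.0224, 0, 0], "ty": [0, 0, 0, 0], "tz": [0.008, 0.008, 0, 0], "drx": [0, 0, 0, 0], "dry": [-0.019, -0.019, 0, 0], "drz": [0, 0, 0, 0]}' | python3 inch.py| grep wrist
python3 - <<'E'
from g import *
now();lookat(*goal(51.5,45.3,0))
E
echo '{"aperture": [0, 0, 0, 0], "tx": [0.0112, 0.0112, 0, 0], "ty": [0, 0, 0, 0], "tz": [0.0048, 0.0048, 0, 0], "drx": [0, 0, 0, 0], "dry": [-0.01, -0.01, 0, 0], "drz": [0, 0, 0, 0]}' | python3 inch.py| grep wrist
python3 - <<'E'
from g import *
now();lookat(*goal(51.5,45.0,0))
E
```

```text
wrist_force: [-0.1, 0.2, -1.0]
tongue [51.   0.  45.6] roll/tilt/dyaw [0.    0.02  0.001] f [-0.1  0.2 -1. ] t 18.48 w 0.0129
d [ 0.0009 -0.      0.0009] r [ 0.0006 -0.0205  0.0003] |d| 0.001 |r| 0.02
wrist_force: [0.0, -0.0, 0.5]
tongue [50.5  0.1 44.8] roll/tilt/dyaw [0.    0.001 0.001] f [ 0.  -0.   0.5] t 18.98 w 0.0127
d [-0.0008 -0.0001  0.0006] r [ 0.0007 -0.0009  0.0001] |d| 0.001 |r| 0.001
```

Scaled: 0.0004 m is 0.0064.

```bash
echo '{"aperture": [0, 0, 0], "tx": [0.0064, 0, 0], "ty": [0, 0, 0], "tz": [0.0064, 0, 0], "drx": [0, 0, 0], "dry": [0, 0, 0], "drz": [0, 0, 0]}' | python3 inch.py| grep wrist
python3 - <<'E'
from g import *
import cv2
now();print(st()[2]['moment'])
im=optics.snapshot('wrist')[::-1,::-1,::-1];cv2.imwrite('pics/w6f.png',im);cv2.imwrite('pics/w6.png',cv2.resize(im[90:260,200:440],None,fx=3.3,fy=3.3,interpolation=cv2.INTER_CUBIC))
E
```

```text
wrist_force: [-2.1, -0.5, 5.2]
tongue [50.5  0.1 44.7] roll/tilt/dyaw [0.    0.    0.001] f [-2.1 -0.3  5.2] t 19.35 w 0.013
[-0.11982448  0.00104644  0.00984873]
```

View pics/w6.png

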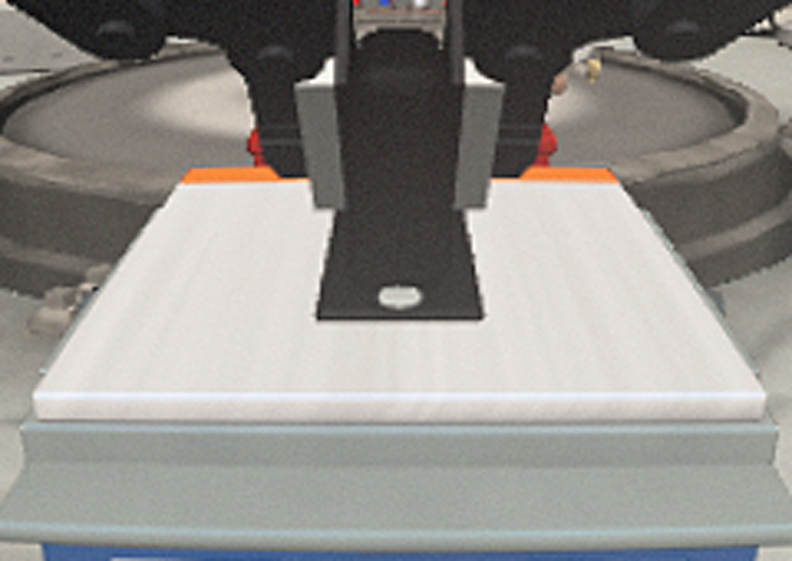

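The cover lies flat and centred (edges 35–765 on the frame 22–775), with the front edge parallel and 5 N of support at rim height. I'll release and retreat along the tool axis.

```bash
echo '{"aperture": [0, 0.03, 0.03, 0.03], "tx": [-0.0032, 0, 0, 0], "ty": [0, 0, 0, 0], "tz": [-0.0032, 0, 0, 0], "drx": [0, 0, 0, 0], "dry": [0, 0, 0, 0], "drz": [0, 0, 0, 0]}' | python3 inch.py
echo '{"aperture": [0.03, 0.03, 0.03, 0.03, 0.03], "tx": [0, 0, 0, 0, 0], "ty": [0, 0, 0, 0, 0], "tz": [-0.24, -0.48, -0.64, -0.64, 0], "drx": [0, 0, 0, 0, 0], "dry": [0, 0, 0, 0, 0], "drz": [0, 0, 0, 0, 0]}' | python3 inch.py
python3 - <<'E'
from h import *
import cv2
np.save('w7.npy',optics.camera_params('wrist')['world_to_cam'])
im=optics.snapshot('wrist')[::-1,::-1,::-1];cv2.imwrite('pics/w7.png',cv2.resize(im[90:260,200:440],None,fx=3.3,fy=3.3,interpolation=cv2.INTER_CUBIC))
E
```

```text
time_s: 19.9
tcp_pos: [0.6572, 0.0494, 0.0725]
orientation: [3.141, 0.783, -3.079]
wrist_force: [-0.2, 0.4, -0.7]
grip_width: 0.0304
grip_force: 0.0
time_s: 20.52
tcp_pos: [0.5668, 0.0441, 0.1632]
orientation: [3.141, 0.784, -3.079]
wrist_force: [0.4, 0.7, -0.2]
grip_width: 0.0303
grip_force: 0.0
```

View pics/w7.png

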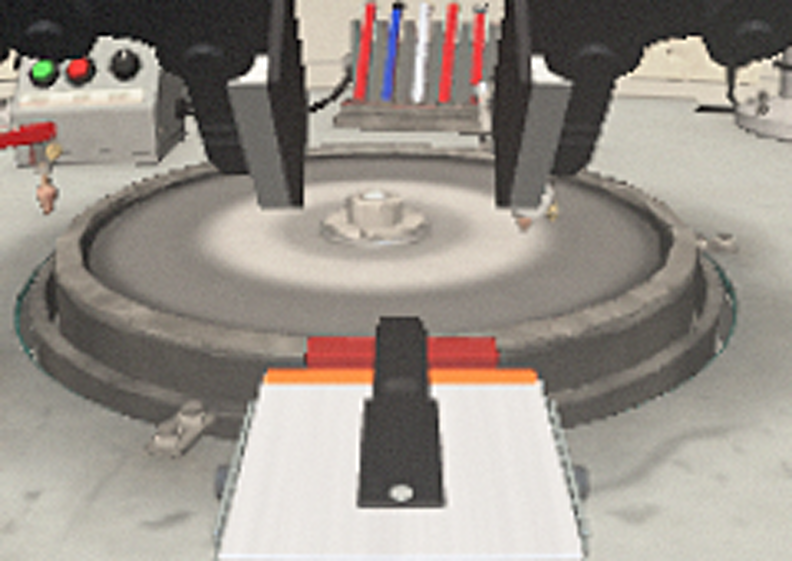

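The released cover lies flat on the frame with its stripe at the lip (stripe rows 368–383, lip 337–368), centred on it. The front edge sits just inside the frame, so the ribs have dropped in.

```bash
python3 -c "
from cell import manip, optics
print(manip.close_job())"
```

```text
the job is handed in; nothing more can be done
None
```

The cover is on the dop box: striped edge felt home against the stop under the lip, front laid down flat and gripper clear; I handed it in at about 20.5 s, and the hand-in returned no verdict. The highest horizontal push I read was 7.4 N, and I didn't re-measure the box, bottle, stone or tape afterwards.

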